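# Tighten the window ring of a meter box with a pin spanner

## Robot

A 7-joint arm with a two-finger parallel gripper is mounted at the origin on the work surface. World frame = base frame: x ahead of the robot, y to its left, z up, the work surface at z = 0. Lengths are in m, angles in rad, forces in N, time in s.
With the tool pointing down it reaches from about 0.425 to 0.925 m from the base axis. Payload 6.8 kg.
Tool frame: the origin (TCP) lies midway between the tips of the shut fingers; the grasp point (between the pads) lies 19 mm behind it; z points along the fingers, y is the line along which they close (so a half turn about z gives the same grasp; the last joint's range is limited). The gripper opens to 85 mm and grips with 20 to 120 N. Pads are 22 mm wide; open, the fingers measure 114 mm over their backs; the gripper's body (76 mm by 85 mm) begins 54 mm behind the grasp point. The pads swing forward as they close: fully open they stand 13 mm farther back than shut.
Start: joints at [1, 0.477, 0.022, 1.555, -0.011, 1.109, -0.083], TCP at [0.301, -0.604, 0.231] pointing down, gripper open.
Joint ranges: [-2.96, 2.96], [-0.34, 2.1], [-1.41, 1.46], [0.24, 2.44], [-1.37, 4.51], [0.17, 1.92], [-2.96, 2.96]. Speed limits (rad/s): [2.39, 2.39, 3.14, 3.14, 3.14, 3.14, 3.14].

## Interface

Orientations are given as a unit quaternion [w, x, y, z].
In Python, from station import bot gives the robot as it stands.
- The arm moves only by the tool jog_arm, never from a script. Its argument "rows" is a list of rows, each an object of numbers: "fingers": the finger opening in mm, from 0 to 85.4; "x", "y", "z": the shift along the tool's x, y, z in mm; "ax", "ay", "az": the turn, a rotation vector about the tool's x, y, z in degrees. A call has exactly 8 rows; each row shifts and turns the commanded pose from where the row before left it, along the tool's axes as they then stand; what a row does not reach is not made up. A row lasts 1/10 s, in which the tool goes at most 50 mm and 8.59 degrees, less where a joint would pass 70% of its speed; a pose out of reach is approached as far as the arm can. A call with a gripper value outside its range is refused whole. The fingers move at their own pace and stop on an object; "force" is the grip in N (left out, the last holds). Time passes only in rows, so rows that do not move let the fingers close, or fill a call up. It gives the time, the measured TCP pose, the force, the opening and the grip force at its end, in the units of the state.
- bot.get_obs(): the state, without advancing time (a new reading comes with each control period).
- bot.read_camera(name): name is "side" or "top"; returns a dict with "pixels" (480x640x3 uint8, red, green, blue), "vertical_fov" (degrees; the focal length in pixels is half the picture's height over the tangent of half this angle, whatever the lens; pixels are square), "cx", "cy" (the principal point, pixels), "world_from_camera" (4x4, takes a point from camera to world coordinates). Camera axes: x right, y down, z forward; pixel columns grow to the right and rows downward; lengths in m; the calibration is good to about 2 mm. A picture is of the moment at which its call begins. There is no depth.
- bot.hand_in(): hands the job in; it is judged then, once.
The state is a dict: "t": time; "q": joint angles; "joint_vel": joint speeds; "joint_torque": joint torques, N m; "eef_pos": TCP position; "tool_rot": TCP orientation; "contact_force": force on the tool from outside, world axes, zero at the start; "torque": the same for the moment, N m; "gripper_width": opening from 0.0 (shut) to 1.0 (fully open); "grasp_force": force on a finger pad.
Only numpy, scipy, OpenCV 4.12 (cv2) and the standard library are available. Lean on these libraries where they do the work, as an engineer would, in place of code of your own. Each camera call takes 0.05 s, during which the arm holds its last target. There are 200 camera calls.

## Task

Take the blue-handled two-pin spanner from its wooden stand, work its pins into the two holes of the silver ring sunk in the top of the meter box, and turn the ring clockwise until it comes up against the orange gasket; then nip it up by turning the gasket about ten degrees along with it (twenty would ruin it). Be gentle with the ring (the window under it is glass), then stand the spanner back in its stand and let go. Leave the battery cell, the jar and the transformer as they are.

Things in the scene. Friction and masses are not known exactly. Their poses are not given: they have to be found in the camera images.
- spanner: two-pin spanner, pins down; origin midway between the pin tips, z up the handle, x along the line of pins. Pins 5.5 mm thick (tips taper to 2.4 mm in 3 mm) at x = -28 and +28 mm, z = 0 to 15; crossbar 72 x 18 mm, z = 15 to 27; flat blue handle 38 (x) x 14 mm (y), z = 27 to 91, grip it across y near z = 65. About 160 g. Works either way round.
- stand: fixed wooden block 100 (x) x 50 (y) x 24 mm, origin at the centre of its underside. Holes 8.5 mm wide and 17 mm deep in its top at x = -28 and +28 mm take the spanner's pins; the crossbar then lies flat on the block, spanner origin 9 mm above the stand's. The spanner starts there and goes back there, either way round.
- case: fixed grey-green meter box 150 (x) x 140 (y) x 60 mm, lying on its back, origin at the centre of its underside. A round well, 86 mm wide, in its top holds the silver ring (radius 19 to 37 mm, top face 6 mm below the box's top) around a glass window. More than 35 N between spanner and box or ring breaks the window; robot or fingers must not touch the box.
- ring_centre (a point): centre of the ring's top face, 54 mm above the table. Ring holes: 8 mm wide, 6 mm deep, 28 mm either side of this centre, their line up to 18 deg either side of the box's x axis, unmeasured: look, or press lightly and turn till the pins drop in. Clockwise from above the ring first turns freely (0.10 N m) by 20 to 43 deg, different each time: feel for the end.
- gasket_tab (a point): white tab on the orange gasket around the ring, 40 mm from the centre, within 7 deg of the box's +x at the start. The gasket stays still until the ring comes up against it, then both turn together against 0.40 N m and stay where left. Tab travel: 7 mm is ten deg; at least 2.4 mm is needed, over 13.9 mm (20 deg) ruins it.
- cell: yellow-green battery cell, upright cylinder 33 mm in diameter, 55 mm tall, origin at the centre of its underside; a bystander
- jar: clear jar with a yellow lid, 60 mm in diameter, 81 mm tall, origin at the centre of its underside; a bystander
- transformer: small transformer on a metal foot, 56 x 66 x 42 mm, origin at the centre of its underside; a bystander
Things that resemble listed ones, but are neither listed nor needed, are in the scene too. What is meant by the spanner is not yellow, and is the smaller of those in its own colour. Several things have the shape of the stand; the one meant has the colours described above.

How it is judged:
By the outcome, as a careful person would: the job done as asked, in the order asked, and still so for the second after the job is handed in, with the robot touching nothing.
It also fails if it takes over 64 s, if anything falls off the work surface, if the arm or the gripper's body presses on something with over 40 N, if the wrist force passes 120 N, or if a joint passes its speed limit or range.

## Working session

There is one attempt and no reset: what is moved stays moved. The work goes in short steps, Python scripts to look and compute and a tool call to move; the robot and the scene stay as the last step left them, time stands still between calls to the robot, and variables do not carry over. Pictures are saved under pics/ and viewed, at most 10 in all, crops included, and the job is handed in when it is done.

Besides the shell and the picture viewer there is one more tool, called as name([rows], argument=value, ...), one row to a line, values as JSON. jog_arm: Moves the arm, as the interface text tells. Its arguments: {"type":"object","properties":{"rows":{"type":"array","items":{"type":"object","properties":{"fingers":{"type":"number"},"x":{"type":"number"},"y":{"type":"number"},"z":{"type":"number"},"ax":{"type":"number"},"ay":{"type":"number"},"az":{"type":"number"}}}},"force":{"type":"number"}},"required":["rows"]}

```bash
mkdir -p pics; cat > h.py <<'E'
import numpy as np, cv2
from station import bot
def snap(name,fn=None):
    c=bot.read_camera(name); im=c["pixels"][:,:,::-1].copy()
    if fn: cv2.imwrite("pics/"+fn,im)
    return im,c
def ray(c,u,v):
    f=240/np.tan(np.radians(c["vertical_fov"])/2); T=np.array(c["world_from_camera"])
    d=T[:3,:3]@np.array([(u-c["cx"])/f,(v-c["cy"])/f,1.]); return T[:3,3],d
def onz(c,u,v,z):
    o,d=ray(c,u,v); return o+d*(z-o[2])/d[2]
def proj(c,p):
    f=240/np.tan(np.radians(c["vertical_fov"])/2); T=np.array(c["world_from_camera"])
    q=T[:3,:3].T@(np.asarray(p)-T[:3,3]); return q[0]/q[2]*f+c["cx"],q[1]/q[2]*f+c["cy"]
E
python3 - <<'E'
from h import *
for n in("top","side"):
    im,c=snap(n,n+"0.png"); print(n,c["vertical_fov"],c["cx"],c["cy"],np.round(c["world_from_camera"],3).tolist())
o=bot.get_obs(); print({k:np.round(v,3).tolist() for k,v in o.items()})
E
```

```text
top 44.28548995707067 329.71434040495797 242.07574853022027 [[-0.011, -0.994, 0.107, 0.361], [-1.0, 0.011, 0.001, 0.048], [-0.002, -0.107, -0.994, 1.502], [0.0, 0.0, 0.0, 1.0]]
side 53.021316952545206 309.51753463427656 235.54408155422854 [[0.997, -0.05, 0.055, 0.453], [-0.074, -0.723, 0.687, -0.691], [0.006, -0.689, -0.725, 0.867], [0.0, 0.0, 0.0, 1.0]]
{'t': 0.1, 'q': [1.0, 0.478, 0.022, 1.556, -0.012, 1.109, -0.083], 'joint_vel': [-0.0, -0.001, 0.002, -0.002, 0.002, -0.002, -0.0], 'joint_torque': [0.005, -59.775, 1.614, -28.195, 0.013, 0.005, 0.0], 'eef_pos': [0.301, -0.603, 0.23], 'tool_rot': [-0.001, 0.973, 0.229, -0.0], 'contact_force': [-0.112, -0.308, -0.374], 'torque': [-0.031, -0.009, -0.015], 'grasp_force': 0.0, 'gripper_width': 1.001}
```

View pics/top0.png

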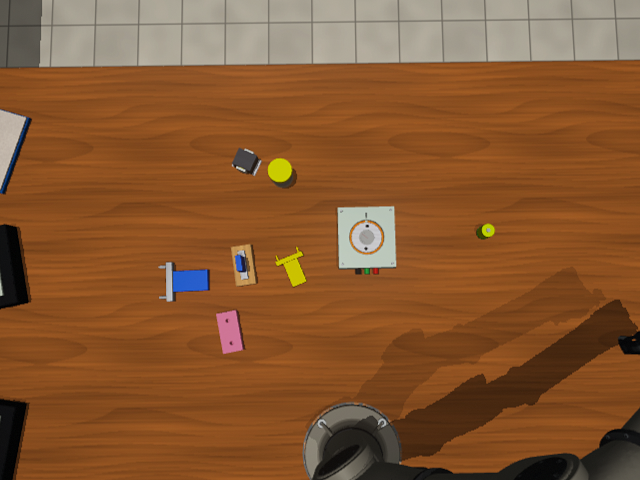

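View pics/side0.png

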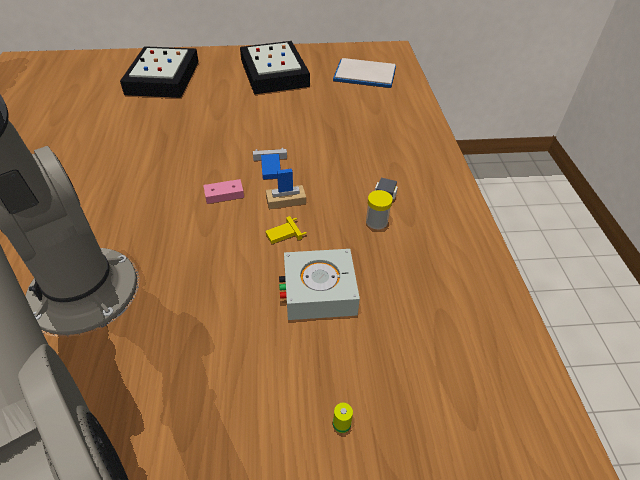

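Top view: the small blue spanner stands in the wooden stand at (242,265). A larger blue spanner lies at (185,281), a yellow one at (291,267), and a pink stand-like block at (230,332). The box and ring are at (366,237). The one meant is the small blue spanner in the wooden block, since it is not yellow and is the smaller of the two blues. I'll confirm this in one crop.

```bash
python3 - <<'E'
from h import *
t,ct=snap("top"); s,cs=snap("side")
R=lambda im,x,y,w,h:cv2.resize(im[y:y+h,x:x+w],(400,300),interpolation=cv2.INTER_CUBIC)
cv2.imwrite("pics/crop1.png",np.vstack([np.hstack([R(t,214,235,60,45*1),R(t,327,207,80,60)]),np.hstack([R(s,240,145,80,60),R(s,275,240,100,75)])]))
def comps(im,lo,hi,mn=20):
    m=cv2.inRange(cv2.cvtColor(im,cv2.COLOR_BGR2HSV),lo,hi); n,l,st,ce=cv2.connectedComponentsWithStats(m)
    return [(st[i].tolist(),np.round(ce[i],1).tolist(),cv2.minAreaRect(np.argwhere(l==i)[:,::-1].astype(np.float32))) for i in range(1,n) if st[i][4]>mn]
for nm,im,c in(("top",t,ct),("side",s,cs)):
    print(nm,"blue");[print(x) for x in comps(im,(105,150,60),(125,255,255))]
    print("box");[print(x) for x in comps(im,(50,8,120),(100,60,255),300)]
E
```

```text
top blue
([0, 118, 29, 75, 173], [14.2, 155.4], ((14.24388599395752, 155.0883026123047), (2.3344533443450928, 79.11202239990234), 19.903751373291016))
([235, 255, 8, 16, 89], [238.9, 262.8], ((238.8099822998047, 262.6700134277344), (15.414929389953613, 5.656854152679443), 81.8698959350586))
([173, 270, 36, 22, 721], [190.2, 280.3], ((190.27488708496094, 280.2726135253906), (20.16762351989746, 35.531166076660156), 87.27368927001953))
box
([338, 207, 58, 61, 2370], [366.1, 237.3], ((366.2274475097656, 237.32371520996094), (60.00653839111328, 56.422237396240234), 88.60282135009766))
side blue
([333, 76, 59, 12, 174], [362.2, 82.2], ((361.9819030761719, 81.64690399169922), (58.42074966430664, 4.388086795806885), 7.001267433166504))
([261, 154, 32, 38, 730], [276.4, 171.9], ((276.72540283203125, 172.47950744628906), (38.206085205078125, 29.061973571777344), 84.80557250976562))
box
([284, 249, 75, 55, 2395], [319.7, 276.5], ((320.7581481933594, 275.62451171875), (51.152198791503906, 71.93413543701172), 86.26860046386719))
```

View pics/crop1.png

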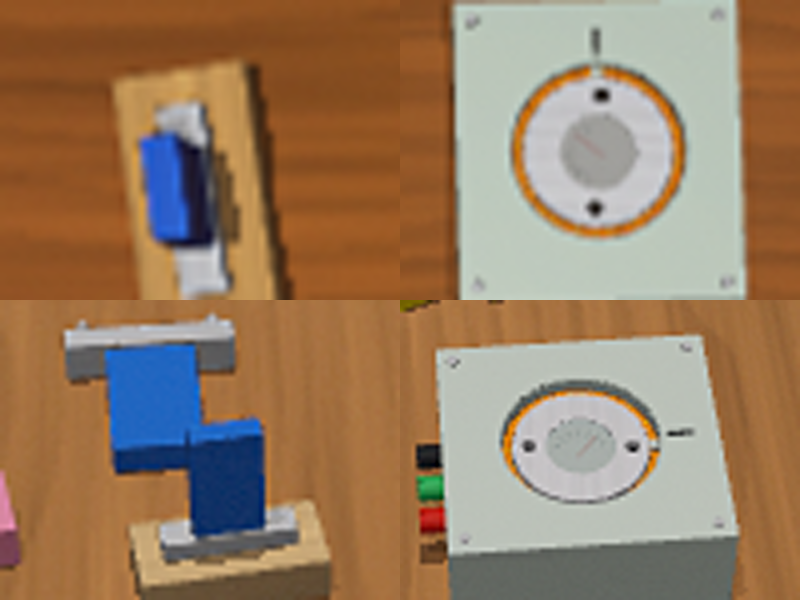

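Confirmed: the crop shows the small blue spanner upright in the tan stand, with the other blue spanner larger and lying down. Ring holes are at about top px (367.2,226.2) and (366,248.6). The tab is at (366,221) and the terminals are on the box's −x side.

```bash
cat >> h.py <<'E'
def blob(im,roi,test):
    x,y,w,h=roi; g=cv2.cvtColor(im[y:y+h,x:x+w],cv2.COLOR_BGR2HSV).astype(float); W=test(g[...,0],g[...,1],g[...,2])
    yy,xx=np.mgrid[y:y+h,x:x+w]; W=np.asarray(W,float); return (W*xx).sum()/W.sum(),(W*yy).sum()/W.sum(),W.sum()
def axis(im,roi,test):
    x,y,w,h=roi; g=cv2.cvtColor(im[y:y+h,x:x+w],cv2.COLOR_BGR2HSV).astype(float); m=test(g[...,0],g[...,1],g[...,2])
    p=np.argwhere(m)[:,::-1].astype(np.float32)+[x,y]; return cv2.minAreaRect(p.astype(np.float32)),len(p)
dark=lambda h,s,v:np.clip(150-v,0,None)
orange=lambda h,s,v:(h>8)&(h<25)&(s>120)&(v>120)
E
python3 - <<'E'
from h import *
t,ct=snap("top"); s,cs=snap("side")
# ring
for n,im,c,r in(("top",t,ct,[(362,222,10,8),(361,245,10,8)]),("side",s,cs,[(303,272,9,8),(329,272,9,8)])):
    P=[onz(c,*blob(im,q,dark)[:2],.054-.001) for q in r]
    d=P[0]-P[1]; print(n,"holes",np.round(P,4).tolist(),"mid",np.round((P[0]+P[1])/2,4),"ang",np.degrees(np.arctan2(d[1],d[0])),np.linalg.norm(d))
# orange circle
for n,im,c,r in(("top",t,ct,(345,217,43,42)),("side",s,cs,(296,256,50,40))):
    x,y,w,h=r; g=cv2.cvtColor(im[y:y+h,x:x+w],cv2.COLOR_BGR2HSV).astype(float); p=np.argwhere(orange(g[...,0],g[...,1],g[...,2]))[:,::-1]+[x,y]
    Q=np.array([onz(c,*k,.054)[:2] for k in p]); A=np.c_[2*Q,np.ones(len(Q))]; b=(Q**2).sum(1); z=np.linalg.lstsq(A,b,rcond=None)[0]; print(n,"orange centre",z[:2],"r",np.sqrt(z[2]+z[0]**2+z[1]**2),len(p))
# box edges
m=cv2.inRange(cv2.cvtColor(t,cv2.COLOR_BGR2HSV),(50,8,120),(100,60,255)); l=cv2.connectedComponents(m)[1]; k=l==l[215,345]
bx=cv2.boxPoints(cv2.minAreaRect(np.argwhere(k)[:,::-1].astype(np.float32))); B=np.array([onz(ct,*q,.06)[:2] for q in bx]); print("box",np.round(B,4).tolist(),B.mean(0))
# spanner: blue top face bright
roi=(228,245,28,36)
g=cv2.cvtColor(t[245:285,228:256],cv2.COLOR_BGR2HSV); print(np.unique(g[(g[...,0]>105)&(g[...,0]<125)&(g[...,1]>150)][:,2]//20,return_counts=True))
for th in(150,180):
  r,nn=axis(t,roi,lambda h,s,v:(h>105)&(h<125)&(s>150)&(v>th)); P=np.array([onz(ct,*q,.1)[:2] for q in cv2.boxPoints(r)]); print("handle top",nn,np.round(P,4).tolist(),P.mean(0))
r,nn=axis(t,roi,lambda h,s,v:(s<70)&(v>110)); print("bar",r,nn)
P=np.array([onz(ct,*q,.036)[:2] for q in cv2.boxPoints(r)]); print(np.round(P,4).tolist(),P.mean(0))
# stand
r,nn=axis(t,(222,238,42,52),lambda h,s,v:(h>8)&(h<25)&(v>165)&(s<170)); P=np.array([onz(ct,*q,.024)[:2] for q in cv2.boxPoints(r)]); print("stand",r,nn,np.round(P,4).tolist(),P.mean(0))
# side stand/bar
r,nn=axis(s,(262,180,50,20),lambda h,s_,v:(s_<70)&(v>110)); print("sidebar",r,nn)
E
```

```text
top holes [[0.5572, -0.0434, 0.053], [0.501, -0.039, 0.053]] mid [ 0.5291 -0.0412  0.053 ] ang -4.539654889728862 0.056297960285903836
side holes [[0.5002, -0.0406, 0.053], [0.5568, -0.0457, 0.053]] mid [ 0.5285 -0.0431  0.053 ] ang 174.85619016045393 0.05679028374965084
top orange centre [ 0.52885558 -0.04106341] r 0.04010495995292705 176
side orange centre [ 0.52808941 -0.04343956] r 0.03952482979540711 94
box [[0.6009, 0.0295], [0.6027, -0.1101], [0.4541, -0.1103], [0.4523, 0.0277]] [ 0.52748762 -0.04079535]
(array([ 2,  3,  4,  5,  6,  7,  8,  9, 10, 11], dtype=uint8), array([ 1,  1,  5,  6,  2,  1,  7, 11, 55,  1]))
handle top 74 [[0.4825, 0.2757], [0.484, 0.2647], [0.4478, 0.2594], [0.4464, 0.2703]] [0.46519096 0.26752349]
handle top 67 [[0.4822, 0.2757], [0.4836, 0.265], [0.4501, 0.26], [0.4487, 0.2707]] [0.46617009 0.26783816]
bar ((240.51422119140625, 264.7707824707031), (28.86918830871582, 10.088452339172363), 82.23483276367188) 93
[[0.4989, 0.2895], [0.502, 0.2646], [0.4305, 0.2546], [0.4274, 0.2794]] [0.46469572 0.2720313 ]
stand ((242.64468383789062, 264.5490417480469), (39.522377014160156, 19.36835289001465), 82.14668273925781) 440 [[0.5124, 0.2997], [0.5185, 0.2514], [0.4198, 0.2375], [0.4138, 0.2855]] [0.46612191 0.26852467]
sidebar ((285.4310302734375, 189.5509033203125), (6.183470249176025, 27.159700393676758), 87.27368927001953) 74
```

```bash
cat >> h.py <<'E'
def pose():
    o=bot.get_obs(); q=o["tool_rot"]; return np.array(o["eef_pos"]),np.degrees(2*np.arctan2(q[2],q[1])),o
def plan(legs):  # legs: (xyz, yaw_deg, rows); prints tool-frame rows from the measured pose
    p,a,o=pose(); k=0
    for xyz,yaw,n in legs:
        d=(np.array(xyz)-p)/n; t=(yaw-a+180)%360-180 if abs(yaw-a)>360 else yaw-a
        for i in range(n):
            r=np.radians(a+t/n*i); x=np.cos(r)*d[0]+np.sin(r)*d[1]; y=np.sin(r)*d[0]-np.cos(r)*d[1]
            print(k//8,dict(x=round(x*1e3,1),y=round(y*1e3,1),z=round(-d[2]*1e3,1),az=round(-t/n,2))); k+=1
        p=np.array(xyz); a=yaw
E
python3 - <<'E'
from h import *
print(pose()[:2]); plan([((.53,-.25,.22),26.5+81,12),((.466,.268,.14),188,12)])
E
```

```text
(array([ 0.30129146, -0.60381738,  0.23096265]), np.float64(26.518104043828135))
0 {'x': np.float64(30.2), 'y': np.float64(-17.9), 'z': np.float64(0.9), 'az': np.float64(-6.75)}
0 {'x': np.float64(32.1), 'y': np.float64(-14.2), 'z': np.float64(0.9), 'az': np.float64(-6.75)}
0 {'x': np.float64(33.6), 'y': np.float64(-10.3), 'z': np.float64(0.9), 'az': np.float64(-6.75)}
0 {'x': np.float64(34.5), 'y': np.float64(-6.3), 'z': np.float64(0.9), 'az': np.float64(-6.75)}
0 {'x': np.float64(35.0), 'y': np.float64(-2.2), 'z': np.float64(0.9), 'az': np.float64(-6.75)}
0 {'x': np.float64(35.1), 'y': np.float64(1.9), 'z': np.float64(0.9), 'az': np.float64(-6.75)}
0 {'x': np.float64(34.6), 'y': np.float64(6.0), 'z': np.float64(0.9), 'az': np.float64(-6.75)}
0 {'x': np.float64(33.6), 'y': np.float64(10.1), 'z': np.float64(0.9), 'az': np.float64(-6.75)}
1 {'x': np.float64(32.2), 'y': np.float64(13.9), 'z': np.float64(0.9), 'az': np.float64(-6.75)}
1 {'x': np.float64(30.4), 'y': np.float64(17.6), 'z': np.float64(0.9), 'az': np.float64(-6.75)}
1 {'x': np.float64(28.1), 'y': np.float64(21.1), 'z': np.f
[... 438 characters left out ...]
 np.float64(6.7), 'az': -6.71}
2 {'x': np.float64(34.6), 'y': np.float64(26.4), 'z': np.float64(6.7), 'az': -6.71}
2 {'x': np.float64(31.3), 'y': np.float64(30.2), 'z': np.float64(6.7), 'az': -6.71}
2 {'x': np.float64(27.5), 'y': np.float64(33.7), 'z': np.float64(6.7), 'az': -6.71}
2 {'x': np.float64(23.4), 'y': np.float64(36.6), 'z': np.float64(6.7), 'az': -6.71}
2 {'x': np.float64(19.0), 'y': np.float64(39.1), 'z': np.float64(6.7), 'az': -6.71}
2 {'x': np.float64(14.3), 'y': np.float64(41.1), 'z': np.float64(6.7), 'az': -6.71}
2 {'x': np.float64(9.4), 'y': np.float64(42.5), 'z': np.float64(6.7), 'az': -6.71}
2 {'x': np.float64(4.4), 'y': np.float64(43.3), 'z': np.float64(6.7), 'az': -6.71}
```

jog_arm([
  {"fingers":50,"x":30,"y":-18,"z":1,"az":-6.7},
  {"fingers":50,"x":32,"y":-14,"z":1,"az":-6.7},
  {"fingers":50,"x":34,"y":-10,"z":1,"az":-6.7},
  {"fingers":50,"x":35,"y":-6,"z":1,"az":-6.7},
  {"fingers":50,"x":35,"y":-2,"z":1,"az":-6.7},
  {"fingers":50,"x":35,"y":2,"z":1,"az":-6.7},
  {"fingers":50,"x":35,"y":6,"z":1,"az":-6.7},
  {"fingers":50,"x":34,"y":10,"z":1,"az":-6.7},
], force=60)

```text
invalid input
```

jog_arm([
  {"x":32,"y":14,"z":1,"az":-6.7},
  {"x":30,"y":18,"z":1,"az":-6.7},
  {"x":28,"y":21,"z":1,"az":-6.7},
  {"x":25,"y":24,"z":1,"az":-6.7},
  {"x":43,"y":8,"z":6,"az":-6.7},
  {"x":42,"y":13,"z":6,"az":-6.7},
  {"x":40,"y":18,"z":6,"az":-6.7},
  {"x":37,"y":22,"z":6,"az":-6.7},
])

```text
invalid input
```

jog_arm([
  {"x":35,"y":26,"z":6,"az":-6.7},
  {"x":31,"y":30,"z":6,"az":-6.7},
  {"x":27,"y":34,"z":6,"az":-6.7},
  {"x":23,"y":37,"z":6,"az":-6.7},
  {"x":19,"y":39,"z":6,"az":-6.7},
  {"x":14,"y":41,"z":6,"az":-6.7},
  {"x":9,"y":42,"z":6,"az":-6.7},
  {"x":4,"y":43,"z":6,"az":-6.7},
])

```text
invalid input
```

```bash
python3 - <<'E'
from h import *
p,a,o=pose();print(p,a,o["tool_rot"],o["q"],o["gripper_width"]); plan([((.466,.268,.13),188,4),((.466,.268,.055),188,4)])
E
```

```text
[ 0.30129146 -0.60381738  0.23096265] 26.518104043828135 [-3.07279814e-04  9.73342985e-01  2.29354158e-01 -9.19350850e-05] [ 0.99986654  0.47730423  0.02238053  1.55573282 -0.0115024   1.10932542
 -0.08309325] 0.9993058074877691
0 {'x': np.float64(134.2), 'y': np.float64(-176.6), 'z': np.float64(25.2), 'az': np.float64(-40.37)}
0 {'x': np.float64(216.6), 'y': np.float64(-47.7), 'z': np.float64(25.2), 'az': np.float64(-40.37)}
0 {'x': np.float64(195.9), 'y': np.float64(104.0), 'z': np.float64(25.2), 'az': np.float64(-40.37)}
0 {'x': np.float64(81.9), 'y': np.float64(206.1), 'z': np.float64(25.2), 'az': np.float64(-40.37)}
0 {'x': np.float64(-0.0), 'y': np.float64(0.0), 'z': np.float64(18.8), 'az': 0.0}
0 {'x': np.float64(-0.0), 'y': np.float64(0.0), 'z': np.float64(18.8), 'az': 0.0}
0 {'x': np.float64(-0.0), 'y': np.float64(0.0), 'z': np.float64(18.8), 'az': 0.0}
0 {'x': np.float64(-0.0), 'y': np.float64(0.0), 'z': np.float64(18.8), 'az': 0.0}
```

Rows probably need every key.

jog_arm([
  {"fingers":50,"x":30,"y":-18,"z":1,"ax":0,"ay":0,"az":-6.7},
  {"fingers":50,"x":32,"y":-14,"z":1,"ax":0,"ay":0,"az":-6.7},
  {"fingers":50,"x":34,"y":-10,"z":1,"ax":0,"ay":0,"az":-6.7},
  {"fingers":50,"x":35,"y":-6,"z":1,"ax":0,"ay":0,"az":-6.7},
  {"fingers":50,"x":35,"y":-2,"z":1,"ax":0,"ay":0,"az":-6.7},
  {"fingers":50,"x":35,"y":2,"z":1,"ax":0,"ay":0,"az":-6.7},
  {"fingers":50,"x":35,"y":6,"z":1,"ax":0,"ay":0,"az":-6.7},
  {"fingers":50,"x":34,"y":10,"z":1,"ax":0,"ay":0,"az":-6.7},
], force=60)

```text
t: 1.1
eef_pos: [0.4564, -0.3669, 0.2234]
tool_rot: [0.0, 0.764, 0.645, -0.0]
contact_force: [0.1, -1.3, -0.8]
gripper_width: 0.581
grasp_force: 0.0
```

jog_arm([
  {"fingers":50,"x":32,"y":14,"z":1,"ax":0,"ay":0,"az":-6.7},
  {"fingers":50,"x":30,"y":18,"z":1,"ax":0,"ay":0,"az":-6.7},
  {"fingers":50,"x":28,"y":21,"z":1,"ax":0,"ay":0,"az":-6.7},
  {"fingers":50,"x":25,"y":24,"z":1,"ax":0,"ay":0,"az":-6.7},
  {"fingers":50,"x":43,"y":8,"z":6,"ax":0,"ay":0,"az":-6.7},
  {"fingers":50,"x":42,"y":13,"z":6,"ax":0,"ay":0,"az":-6.7},
  {"fingers":50,"x":40,"y":18,"z":6,"ax":0,"ay":0,"az":-6.7},
  {"fingers":50,"x":37,"y":22,"z":6,"ax":0,"ay":0,"az":-6.7},
])

```text
t: 1.9
eef_pos: [0.5137, -0.0768, 0.1953]
tool_rot: [0.0, 0.391, 0.92, -0.0]
contact_force: [0.2, -0.1, -1.0]
gripper_width: 0.587
grasp_force: 0.0
```

jog_arm([
  {"fingers":50,"x":35,"y":26,"z":6,"ax":0,"ay":0,"az":-6.7},
  {"fingers":50,"x":31,"y":30,"z":6,"ax":0,"ay":0,"az":-6.7},
  {"fingers":50,"x":27,"y":34,"z":6,"ax":0,"ay":0,"az":-6.7},
  {"fingers":50,"x":23,"y":37,"z":6,"ax":0,"ay":0,"az":-6.7},
  {"fingers":50,"x":19,"y":39,"z":6,"ax":0,"ay":0,"az":-6.7},
  {"fingers":50,"x":14,"y":41,"z":6,"ax":0,"ay":0,"az":-6.7},
  {"fingers":50,"x":9,"y":42,"z":6,"ax":0,"ay":0,"az":-6.7},
  {"fingers":50,"x":4,"y":43,"z":6,"ax":0,"ay":0,"az":-6.7},
])

```text
t: 2.7
eef_pos: [0.4768, 0.2676, 0.1472]
tool_rot: [0.0, -0.066, 0.998, -0.0]
contact_force: [0.1, 0.5, -0.2]
gripper_width: 0.589
grasp_force: 0.0
```

```bash
python3 - <<'E'
from h import *
p,a,o=pose();print(p,a,o["tool_rot"],o["q"],o["gripper_width"]); plan([((.466,.268,.13),188,4),((.466,.268,.055),188,4)])
E
```

```text
[0.47678048 0.26759544 0.14720467] 187.5508968105118 [ 2.97491026e-04 -6.58463270e-02  9.97829726e-01 -1.01161385e-04] [ 0.01198016  0.49095279 -0.81617668  1.90216708  0.44114699  0.93670093
  0.6885461 ] 0.5894251304367095
0 {'x': np.float64(2.7), 'y': np.float64(0.5), 'z': np.float64(4.3), 'az': np.float64(-0.11)}
0 {'x': np.float64(2.7), 'y': np.float64(0.5), 'z': np.float64(4.3), 'az': np.float64(-0.11)}
0 {'x': np.float64(2.7), 'y': np.float64(0.5), 'z': np.float64(4.3), 'az': np.float64(-0.11)}
0 {'x': np.float64(2.7), 'y': np.float64(0.5), 'z': np.float64(4.3), 'az': np.float64(-0.11)}
0 {'x': np.float64(-0.0), 'y': np.float64(0.0), 'z': np.float64(18.8), 'az': 0.0}
0 {'x': np.float64(-0.0), 'y': np.float64(0.0), 'z': np.float64(18.8), 'az': 0.0}
0 {'x': np.float64(-0.0), 'y': np.float64(0.0), 'z': np.float64(18.8), 'az': 0.0}
0 {'x': np.float64(-0.0), 'y': np.float64(0.0), 'z': np.float64(18.8), 'az': 0.0}
```

jog_arm([
  {"fingers":50,"x":5,"y":1,"z":7,"ax":0,"ay":0,"az":-0.4},
  {"fingers":50,"x":6,"y":1,"z":10,"ax":0,"ay":0,"az":0},
  {"fingers":50,"x":0,"y":0,"z":15,"ax":0,"ay":0,"az":0},
  {"fingers":50,"x":0,"y":0,"z":20,"ax":0,"ay":0,"az":0},
  {"fingers":50,"x":0,"y":0,"z":20,"ax":0,"ay":0,"az":0},
  {"fingers":50,"x":0,"y":0,"z":16,"ax":0,"ay":0,"az":0},
  {"fingers":50,"x":0,"y":0,"z":4,"ax":0,"ay":0,"az":0},
  {"fingers":40,"x":0,"y":0,"z":0,"ax":0,"ay":0,"az":0},
])

```text
t: 3.5
eef_pos: [0.4656, 0.2658, 0.0546]
tool_rot: [-0.001, -0.067, 0.998, -0.0]
contact_force: [0.2, -0.6, -0.2]
gripper_width: 0.473
grasp_force: 0.0
```

jog_arm([
  {"fingers":0,"x":0,"y":0,"z":0,"ax":0,"ay":0,"az":0},
  {"fingers":0,"x":0,"y":0,"z":0,"ax":0,"ay":0,"az":0},
  {"fingers":0,"x":0,"y":0,"z":0,"ax":0,"ay":0,"az":0},
  {"fingers":0,"x":0,"y":0,"z":0,"ax":0,"ay":0,"az":0},
  {"fingers":0,"x":0,"y":0,"z":0,"ax":0,"ay":0,"az":0},
  {"fingers":0,"x":0,"y":0,"z":0,"ax":0,"ay":0,"az":0},
  {"fingers":0,"x":0,"y":0,"z":0,"ax":0,"ay":0,"az":0},
  {"fingers":0,"x":0,"y":0,"z":0,"ax":0,"ay":0,"az":0},
], force=60)

```text
t: 4.3
eef_pos: [0.4664, 0.2672, 0.0562]
tool_rot: [0.001, -0.067, 0.998, 0.0]
contact_force: [0.1, -0.6, 7.2]
gripper_width: 0.158
grasp_force: 59.4
```

```bash
python3 - <<'E'
from h import *
p,a,o=pose();print(p,a,o["contact_force"],o["torque"],o["gripper_width"],o["grasp_force"])
t,_=snap("top"); s,_=snap("side")
R=lambda im,x,y,w,h:cv2.resize(im[y:y+h,x:x+w],(400,300))
cv2.imwrite("pics/g1.png",np.hstack([R(t,200,230,80,60),R(s,240,145,80,60)]))
E
```

```text
[0.46637441 0.26722329 0.05622327] 187.71627453007986 [ 0.07857368 -0.61148539  7.20398625] [-0.11158013  0.08987552 -0.00150505] 0.15775808453523066 59.38276648521423
```

View pics/g1.png

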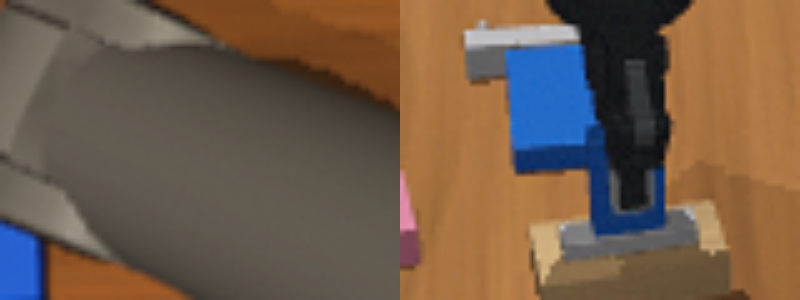

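The spanner is gripped by its handle in the stand (side view, 14 mm opening, 59 N). Next: lift it.

jog_arm([
  {"fingers":0,"x":0,"y":0,"z":0,"ax":0,"ay":0,"az":0},
  {"fingers":0,"x":0,"y":0,"z":-2,"ax":0,"ay":0,"az":0},
  {"fingers":0,"x":0,"y":0,"z":-5,"ax":0,"ay":0,"az":0},
  {"fingers":0,"x":0,"y":0,"z":-10,"ax":0,"ay":0,"az":0},
  {"fingers":0,"x":0,"y":0,"z":-20,"ax":0,"ay":0,"az":0},
  {"fingers":0,"x":0,"y":0,"z":-28,"ax":0,"ay":0,"az":0},
  {"fingers":0,"x":0,"y":0,"z":-20,"ax":0,"ay":0,"az":0},
  {"fingers":0,"x":0,"y":0,"z":0,"ax":0,"ay":0,"az":0},
], force=100)

```text
t: 5.2
eef_pos: [0.467, 0.2679, 0.1433]
tool_rot: [0.002, -0.067, 0.998, 0.001]
contact_force: [-0.7, 0.1, -1.5]
gripper_width: 0.149
grasp_force: 97.4
```

```bash
python3 - <<'E'
from h import *
p,a,o=pose();print(p,a,o["contact_force"],o["torque"],o["gripper_width"],o["grasp_force"])
plan([((.5288,-.0421,.14),175.2,8)])
E
```

```text
[0.46702746 0.26790469 0.1433339 ] 187.70571673601887 [-0.67425025  0.13637232 -1.52927007] [ 0.05959773 -0.03341203  0.05883233] 0.14898818864366004 97.37886428833008
0 {'x': np.float64(-2.5), 'y': np.float64(-39.4), 'z': np.float64(0.4), 'az': np.float64(1.56)}
0 {'x': np.float64(-3.5), 'y': np.float64(-39.4), 'z': np.float64(0.4), 'az': np.float64(1.56)}
0 {'x': np.float64(-4.6), 'y': np.float64(-39.2), 'z': np.float64(0.4), 'az': np.float64(1.56)}
0 {'x': np.float64(-5.7), 'y': np.float64(-39.1), 'z': np.float64(0.4), 'az': np.float64(1.56)}
0 {'x': np.float64(-6.7), 'y': np.float64(-38.9), 'z': np.float64(0.4), 'az': np.float64(1.56)}
0 {'x': np.float64(-7.8), 'y': np.float64(-38.7), 'z': np.float64(0.4), 'az': np.float64(1.56)}
0 {'x': np.float64(-8.8), 'y': np.float64(-38.5), 'z': np.float64(0.4), 'az': np.float64(1.56)}
0 {'x': np.float64(-9.9), 'y': np.float64(-38.3), 'z': np.float64(0.4), 'az': np.float64(1.56)}
```

jog_arm([
  {"fingers":0,"x":-1,"y":-20,"z":0,"ax":0,"ay":0,"az":1.5},
  {"fingers":0,"x":-3,"y":-40,"z":0,"ax":0,"ay":0,"az":1.6},
  {"fingers":0,"x":-5,"y":-48,"z":0,"ax":0,"ay":0,"az":1.6},
  {"fingers":0,"x":-6,"y":-48,"z":0,"ax":0,"ay":0,"az":1.6},
  {"fingers":0,"x":-8,"y":-48,"z":0,"ax":0,"ay":0,"az":1.6},
  {"fingers":0,"x":-10,"y":-48,"z":0,"ax":0,"ay":0,"az":1.6},
  {"fingers":0,"x":-10,"y":-38,"z":0,"ax":0,"ay":0,"az":1.5},
  {"fingers":0,"x":-5,"y":-21,"z":0,"ax":0,"ay":0,"az":1.5},
])

```text
t: 6.0
eef_pos: [0.5253, -0.0473, 0.1393]
tool_rot: [-0.001, 0.045, 0.999, -0.001]
contact_force: [-0.6, 1.2, -1.9]
gripper_width: 0.152
grasp_force: 97.7
```

```bash
python3 - <<'E'
from h import *
p,a,o=pose();print(p,a,o["contact_force"],o["torque"],o["gripper_width"],o["grasp_force"])
plan([((.5288,-.0421,.125),175.2,8)])
t,_=snap("top"); s,_=snap("side")
R=lambda im,x,y,w,h:cv2.resize(im[y:y+h,x:x+w],(400,300),interpolation=cv2.INTER_CUBIC)
cv2.imwrite("pics/g2.png",np.hstack([R(t,327,207,80,60),R(s,270,215,100,75)]))
E
```

```text
[ 0.52530765 -0.04727959  0.13928903] 174.8609951164538 [-0.63369194  1.15985896 -1.89726451] [-0.02271654 -0.00198327 -0.01380346] 0.15155695602274447 97.73312330245972
0 {'x': np.float64(-0.4), 'y': np.float64(0.7), 'z': np.float64(1.8), 'az': np.float64(-0.04)}
0 {'x': np.float64(-0.4), 'y': np.float64(0.7), 'z': np.float64(1.8), 'az': np.float64(-0.04)}
0 {'x': np.float64(-0.4), 'y': np.float64(0.7), 'z': np.float64(1.8), 'az': np.float64(-0.04)}
0 {'x': np.float64(-0.4), 'y': np.float64(0.7), 'z': np.float64(1.8), 'az': np.float64(-0.04)}
0 {'x': np.float64(-0.4), 'y': np.float64(0.7), 'z': np.float64(1.8), 'az': np.float64(-0.04)}
0 {'x': np.float64(-0.4), 'y': np.float64(0.7), 'z': np.float64(1.8), 'az': np.float64(-0.04)}
0 {'x': np.float64(-0.4), 'y': np.float64(0.7), 'z': np.float64(1.8), 'az': np.float64(-0.04)}
0 {'x': np.float64(-0.4), 'y': np.float64(0.7), 'z': np.float64(1.8), 'az': np.float64(-0.04)}
```

View pics/g2.png

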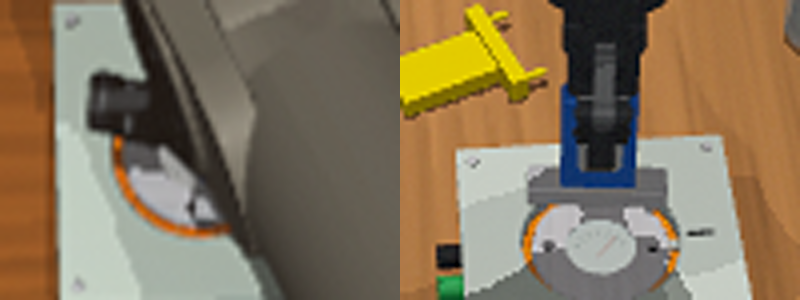

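Side view: the bar hangs over the ring, with bar ends at about px x 302 and 337 and the pins just under them. I'll move to centre, go lower, and then measure the bar in the side view.

jog_arm([
  {"fingers":0,"x":-1,"y":2,"z":5,"ax":0,"ay":0,"az":-0.3},
  {"fingers":0,"x":-2,"y":3,"z":6,"ax":0,"ay":0,"az":0},
  {"fingers":0,"x":0,"y":0,"z":6,"ax":0,"ay":0,"az":0},
  {"fingers":0,"x":0,"y":0,"z":5,"ax":0,"ay":0,"az":0},
  {"fingers":0,"x":0,"y":0,"z":0,"ax":0,"ay":0,"az":0},
  {"fingers":0,"x":0,"y":0,"z":0,"ax":0,"ay":0,"az":0},
  {"fingers":0,"x":0,"y":0,"z":0,"ax":0,"ay":0,"az":0},
  {"fingers":0,"x":0,"y":0,"z":0,"ax":0,"ay":0,"az":0},
])

```text
t: 6.9
eef_pos: [0.5293, -0.0382, 0.1186]
tool_rot: [0.0, 0.039, 0.999, -0.0]
contact_force: [0.4, 0.4, -1.1]
gripper_width: 0.152
grasp_force: 97.7
```

```bash
python3 - <<'E'
from h import *
p,a,o=pose();print(p,a,o["contact_force"],o["torque"])
s,c=snap("side"); z0=p[2]-.0472; r=np.radians(a-180)
ex=np.array([np.cos(r),np.sin(r),0]); ey=np.array([-ex[1],ex[0],0]); O=np.array([p[0],p[1],z0])
for nm,q in dict(barL=(-36,-9,15),barR=(36,-9,15),barLt=(-36,-9,27),barRt=(36,-9,27),pinL=(-28,0,0),pinR=(28,0,0),hL=(-19,-7,30),hR=(19,-7,30)).items():
    print(nm,np.round(proj(c,O+(ex*q[0]+ey*q[1])*1e-3+[0,0,q[2]*1e-3]),1))
v=int(round(proj(c,O-ey*.009+[0,0,.021])[1])); print("row",v,s[v,295:345].astype(int).sum(1).tolist())
v=int(round(proj(c,O-ey*.007+[0,0,.031])[1])); print("hrow",v,s[v,295:345,0].tolist(),s[v,295:345,2].tolist())
cv2.imwrite("pics/g3.png",cv2.resize(s[235:295,280:360],(800,600),interpolation=cv2.INTER_NEAREST))
E
```

```text
[ 0.52926352 -0.03817529  0.1185565 ] 175.50333353178257 [ 0.3772003   0.4446755  -1.07654944] [-0.02850313  0.06611934 -0.00745641]
barL [303.3 267.8]
barR [337.5 268. ]
barLt [303.3 264.1]
barRt [337.8 264.4]
pinL [307.1 269.1]
pinR [333.3 269.3]
hL [311.4 262.5]
hR [329.7 262.6]
row 266 [543, 540, 545, 543, 541, 542, 548, 566, 364, 300, 306, 306, 308, 303, 303, 307, 301, 302, 302, 302, 302, 302, 304, 300, 294, 298, 300, 298, 299, 295, 299, 293, 291, 294, 296, 296, 294, 297, 293, 294, 294, 294, 412, 557, 544, 544, 541, 544, 542, 540]
hrow 262 [198, 176, 176, 177, 177, 178, 177, 179, 174, 104, 104, 102, 103, 103, 104, 104, 101, 109, 109, 108, 109, 108, 109, 107, 109, 109, 109, 108, 110, 111, 109, 109, 112, 111, 99, 100, 102, 100, 101, 100, 102, 99, 135, 181, 178, 177, 178, 177, 177, 177] [200, 178, 179, 178, 179, 180, 179, 181, 175, 105, 105, 102, 104, 104, 106, 108, 36, 16, 18, 19, 17, 16, 16, 12, 16, 19, 13, 13, 20, 20, 18, 18, 17, 9, 62, 105, 103, 102, 102, 101, 102, 99, 136, 184, 180, 180, 180, 180, 179, 179]
```

View pics/g3.png

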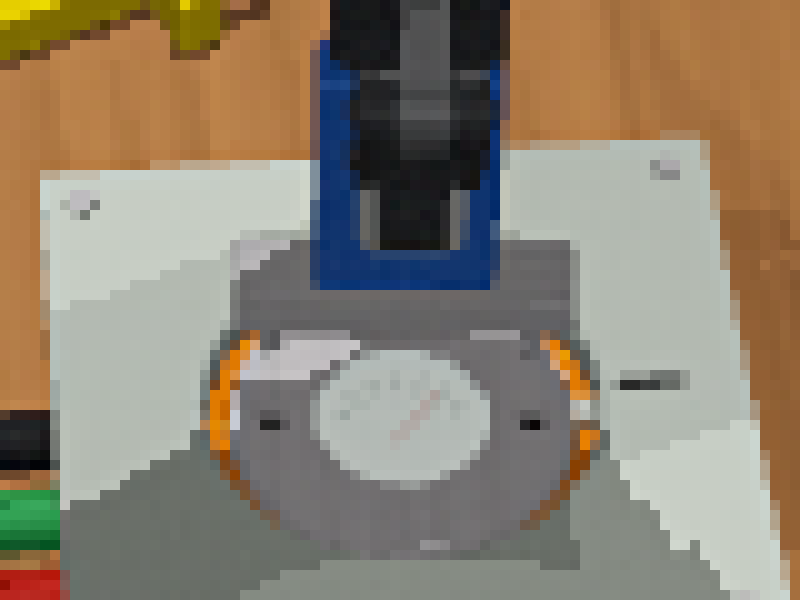

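Side view: bar edges are at 302.75 and 337.05 px, about 0.6 px left of where the TCP predicts. So the spanner sits about 1.3 mm to −x in the hand. Holes are visible at (307,277) and (333,277). I'll correct and descend.

jog_arm([
  {"fingers":0,"x":-0.5,"y":-1.5,"z":2,"ax":0,"ay":0,"az":0.3},
  {"fingers":0,"x":0,"y":-1.8,"z":4,"ax":0,"ay":0,"az":0},
  {"fingers":0,"x":0,"y":0,"z":4,"ax":0,"ay":0,"az":0},
  {"fingers":0,"x":0,"y":0,"z":3,"ax":0,"ay":0,"az":0},
  {"fingers":0,"x":0,"y":0,"z":1,"ax":0,"ay":0,"az":0},
  {"fingers":0,"x":0,"y":0,"z":0,"ax":0,"ay":0,"az":0},
  {"fingers":0,"x":0,"y":0,"z":0,"ax":0,"ay":0,"az":0},
  {"fingers":0,"x":0,"y":0,"z":0,"ax":0,"ay":0,"az":0},
])

```text
t: 7.75
eef_pos: [0.5295, -0.0414, 0.1045]
tool_rot: [0.0, 0.042, 0.999, 0.0]
contact_force: [-0.5, -0.5, -2.2]
gripper_width: 0.148
grasp_force: 97.7
```

```bash
python3 - <<'E'
from h import *
p,a,o=pose();print(p,a,o["contact_force"],o["torque"],o["q"])
E
```

```text
[ 0.52947113 -0.04136232  0.10445185] 175.2187733898393 [-0.48726592 -0.53847003 -2.24301053] [0.05266539 0.00590671 0.03852064] [ 0.51024054  0.49678385 -0.69179056  1.97353541  0.42901348  0.81967069
  1.06569085]
```

jog_arm([
  {"fingers":0,"x":0,"y":0,"z":1,"ax":0,"ay":0,"az":0},
  {"fingers":0,"x":0,"y":0,"z":1,"ax":0,"ay":0,"az":0},
  {"fingers":0,"x":0,"y":0,"z":1,"ax":0,"ay":0,"az":0},
  {"fingers":0,"x":0,"y":0,"z":1,"ax":0,"ay":0,"az":0},
  {"fingers":0,"x":0,"y":0,"z":1,"ax":0,"ay":0,"az":0},
  {"fingers":0,"x":0,"y":0,"z":0,"ax":0,"ay":0,"az":0},
  {"fingers":0,"x":0,"y":0,"z":0,"ax":0,"ay":0,"az":0},
  {"fingers":0,"x":0,"y":0,"z":0,"ax":0,"ay":0,"az":0},
])

```text
t: 8.55
eef_pos: [0.5294, -0.0414, 0.0993]
tool_rot: [0.0, 0.042, 0.999, 0.0]
contact_force: [0.8, -0.2, -1.9]
gripper_width: 0.152
grasp_force: 97.7
```

jog_arm([
  {"fingers":0,"x":0,"y":0,"z":0.6,"ax":0,"ay":0,"az":0},
  {"fingers":0,"x":0,"y":0,"z":0.6,"ax":0,"ay":0,"az":0},
  {"fingers":0,"x":0,"y":0,"z":0.6,"ax":0,"ay":0,"az":0},
  {"fingers":0,"x":0,"y":0,"z":0.6,"ax":0,"ay":0,"az":0},
  {"fingers":0,"x":0,"y":0,"z":0.4,"ax":0,"ay":0,"az":0},
  {"fingers":0,"x":0,"y":0,"z":0,"ax":0,"ay":0,"az":0},
  {"fingers":0,"x":0,"y":0,"z":0,"ax":0,"ay":0,"az":0},
  {"fingers":0,"x":0,"y":0,"z":0,"ax":0,"ay":0,"az":0},
])

```text
t: 9.35
eef_pos: [0.5293, -0.0415, 0.0965]
tool_rot: [0.0, 0.042, 0.999, 0.0]
contact_force: [-0.4, -0.1, -2.4]
gripper_width: 0.15
grasp_force: 97.7
```

```bash
python3 - <<'E'
from h import *
p,a,o=pose();print(p,a,o["contact_force"],o["torque"])
E
```

```text
[ 0.52933959 -0.04145119  0.09652562] 175.21235862046854 [-0.43638495 -0.13919876 -2.35034064] [-0.03555436 -0.01562328 -0.00133872]
```

Pins are about 4.7 mm into the holes with no force. Turning clockwise (+az), with the turn centred on the spanner axis.

jog_arm([
  {"fingers":0,"x":0,"y":-0.05,"z":0,"ax":0,"ay":0,"az":2},
  {"fingers":0,"x":0,"y":-0.05,"z":0,"ax":0,"ay":0,"az":2},
  {"fingers":0,"x":0,"y":-0.05,"z":0,"ax":0,"ay":0,"az":2},
  {"fingers":0,"x":0,"y":-0.05,"z":0,"ax":0,"ay":0,"az":2},
  {"fingers":0,"x":0,"y":-0.05,"z":0,"ax":0,"ay":0,"az":2},
  {"fingers":0,"x":0,"y":-0.05,"z":0,"ax":0,"ay":0,"az":2},
  {"fingers":0,"x":0,"y":-0.05,"z":0,"ax":0,"ay":0,"az":2},
  {"fingers":0,"x":0,"y":-0.05,"z":0,"ax":0,"ay":0,"az":2},
])

```text
t: 10.15
eef_pos: [0.5292, -0.0421, 0.0965]
tool_rot: [-0.0, 0.182, 0.983, -0.0]
contact_force: [-0.0, -1.0, -2.6]
gripper_width: 0.151
grasp_force: 97.7
```

```bash
cat > st.py <<'E'
from h import *
p,a,o=pose();print(p.round(4),round(a,2),np.round(o["contact_force"],2),np.round(o["torque"],3),o["q"][6])
E
python3 st.py
```

```text
[ 0.5292 -0.0421  0.0965] 159.04 [-0.01 -1.05 -2.63] [-0.172  0.046  0.113] 0.8135265404632097
```

jog_arm([
  {"fingers":0,"x":0,"y":-0.02,"z":0,"ax":0,"ay":0,"az":1},
  {"fingers":0,"x":0,"y":-0.02,"z":0,"ax":0,"ay":0,"az":1},
  {"fingers":0,"x":0,"y":-0.02,"z":0,"ax":0,"ay":0,"az":1},
  {"fingers":0,"x":0,"y":-0.02,"z":0,"ax":0,"ay":0,"az":1},
  {"fingers":0,"x":0,"y":-0.02,"z":0,"ax":0,"ay":0,"az":1},
  {"fingers":0,"x":0,"y":-0.02,"z":0,"ax":0,"ay":0,"az":0},
  {"fingers":0,"x":0,"y":-0.02,"z":0,"ax":0,"ay":0,"az":0},
  {"fingers":0,"x":0,"y":0,"z":0,"ax":0,"ay":0,"az":0},
])

```text
t: 10.95
eef_pos: [0.5291, -0.0421, 0.0965]
tool_rot: [-0.0, 0.223, 0.975, -0.0]
contact_force: [0.3, -2.1, -1.4]
gripper_width: 0.152
grasp_force: 97.7
```

```bash
python3 st.py
```

```text
[ 0.5291 -0.0421  0.0965] 154.21 [ 0.3  -2.14 -1.43] [-0.44   0.077  0.091] 0.7410114679985821
```

jog_arm([
  {"fingers":0,"x":-0.1,"y":-0.2,"z":0,"ax":0,"ay":0,"az":1},
  {"fingers":0,"x":-0.1,"y":-0.2,"z":0,"ax":0,"ay":0,"az":1},
  {"fingers":0,"x":0,"y":-0.02,"z":0,"ax":0,"ay":0,"az":1},
  {"fingers":0,"x":0,"y":-0.02,"z":0,"ax":0,"ay":0,"az":1},
  {"fingers":0,"x":0,"y":-0.02,"z":0,"ax":0,"ay":0,"az":1},
  {"fingers":0,"x":0,"y":0,"z":0,"ax":0,"ay":0,"az":0},
  {"fingers":0,"x":0,"y":0,"z":0,"ax":0,"ay":0,"az":0},
  {"fingers":0,"x":0,"y":0,"z":0,"ax":0,"ay":0,"az":0},
])

```text
t: 11.75
eef_pos: [0.5292, -0.0423, 0.0965]
tool_rot: [0.0, 0.265, 0.964, 0.0]
contact_force: [0.0, -0.2, -2.4]
gripper_width: 0.152
grasp_force: 97.7
```

```bash
python3 st.py
```

```text
[ 0.5292 -0.0423  0.0965] 149.22 [ 0.04 -0.17 -2.37] [-0.073  0.152  0.064] 0.666587568236978
```

jog_arm([
  {"fingers":0,"x":0,"y":-0.02,"z":0,"ax":0,"ay":0,"az":1},
  {"fingers":0,"x":0,"y":-0.02,"z":0,"ax":0,"ay":0,"az":1},
  {"fingers":0,"x":0,"y":-0.02,"z":0,"ax":0,"ay":0,"az":1},
  {"fingers":0,"x":0,"y":-0.02,"z":0,"ax":0,"ay":0,"az":1},
  {"fingers":0,"x":0,"y":-0.02,"z":0,"ax":0,"ay":0,"az":0},
  {"fingers":0,"x":0,"y":0,"z":0,"ax":0,"ay":0,"az":0},
  {"fingers":0,"x":0,"y":0,"z":0,"ax":0,"ay":0,"az":0},
  {"fingers":0,"x":0,"y":0,"z":0,"ax":0,"ay":0,"az":0},
])

```text
t: 12.55
eef_pos: [0.5291, -0.0424, 0.0965]
tool_rot: [0.0, 0.299, 0.954, 0.0]
contact_force: [-0.1, 0.7, -2.2]
gripper_width: 0.152
grasp_force: 97.6
```

```bash
python3 st.py
```

```text
[ 0.5291 -0.0424  0.0965] 145.22 [-0.06  0.72 -2.23] [0.139 0.043 0.112] 0.6064517723578569
```

jog_arm([
  {"fingers":0,"x":0,"y":-0.02,"z":0,"ax":0,"ay":0,"az":1},
  {"fingers":0,"x":0,"y":-0.02,"z":0,"ax":0,"ay":0,"az":1},
  {"fingers":0,"x":0,"y":-0.02,"z":0,"ax":0,"ay":0,"az":1},
  {"fingers":0,"x":0,"y":-0.02,"z":0,"ax":0,"ay":0,"az":1},
  {"fingers":0,"x":0,"y":-0.02,"z":0,"ax":0,"ay":0,"az":0},
  {"fingers":0,"x":0,"y":0,"z":0,"ax":0,"ay":0,"az":0},
  {"fingers":0,"x":0,"y":0,"z":0,"ax":0,"ay":0,"az":0},
  {"fingers":0,"x":0,"y":0,"z":0,"ax":0,"ay":0,"az":0},
])

```text
t: 13.35
eef_pos: [0.5291, -0.0425, 0.0965]
tool_rot: [-0.0, 0.332, 0.943, 0.0]
contact_force: [-0.2, 0.7, -1.8]
gripper_width: 0.154
grasp_force: 97.7
```

```bash
python3 st.py
```

```text
[ 0.5291 -0.0425  0.0965] 141.21 [-0.18  0.66 -1.77] [0.276 0.019 0.301] 0.5462303864288599
```

jog_arm([
  {"fingers":0,"x":0,"y":-0.02,"z":0,"ax":0,"ay":0,"az":0.5},
  {"fingers":0,"x":0,"y":-0.02,"z":0,"ax":0,"ay":0,"az":0.5},
  {"fingers":0,"x":0,"y":0,"z":0,"ax":0,"ay":0,"az":0.5},
  {"fingers":0,"x":0,"y":0,"z":0,"ax":0,"ay":0,"az":0.5},
  {"fingers":0,"x":0,"y":0,"z":0,"ax":0,"ay":0,"az":0},
  {"fingers":0,"x":0,"y":0,"z":0,"ax":0,"ay":0,"az":0},
  {"fingers":0,"x":0,"y":0,"z":0,"ax":0,"ay":0,"az":0},
  {"fingers":0,"x":0,"y":0,"z":0,"ax":0,"ay":0,"az":0},
])

```text
t: 14.15
eef_pos: [0.529, -0.0426, 0.0965]
tool_rot: [0.0, 0.348, 0.937, 0.0]
contact_force: [-0.0, 1.8, -2.1]
gripper_width: 0.149
grasp_force: 97.7
```

```bash
python3 st.py; python3 - <<'E'
from h import *
s,c=snap("side"); print([np.round(proj(c,(.5285+.04*np.cos(np.radians(k)),-.0425+.04*np.sin(np.radians(k)),.054)),1).tolist() for k in(0,-5,-10,-20)])
cv2.imwrite("pics/g4.png",cv2.resize(s[235:295,280:360],(800,600),interpolation=cv2.INTER_NEAREST))
E
```

```text
[ 0.529  -0.0426  0.0965] 139.22 [-0.01  1.79 -2.12] [ 0.467 -0.076  0.333] 0.5160454979741967
[[338.3, 274.9], [338.4, 276.1], [338.4, 277.4], [337.9, 279.9]]
```

View pics/g4.png

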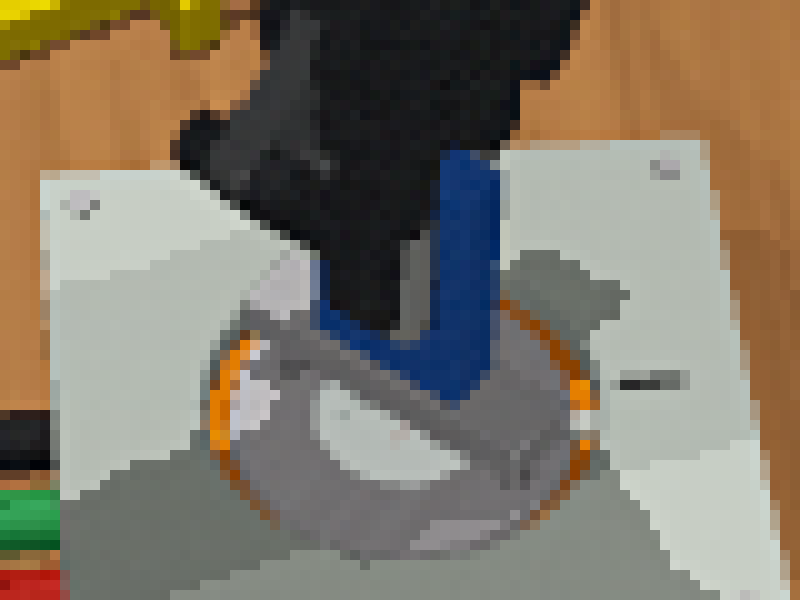

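The tab (white, at about px 338.2,276.7) seems to have moved about 1 px from 338.3,275.8. I'll measure its angle along the gasket circle.

```bash
cat > tab.py <<'E'
from h import *
def tab(im,c,ctr=(.5283,-.0433),r=.040):
    g=cv2.cvtColor(im,cv2.COLOR_BGR2HSV)[...,1].astype(np.float32); A=np.arange(-40,25,.5)
    S=np.mean([cv2.remap(g,*[np.array([[q[i] for q in Q]],np.float32) for i in(0,1)],cv2.INTER_LINEAR)[0] for Q in [[proj(c,(ctr[0]+(r+d)*np.cos(np.radians(k)),ctr[1]+(r+d)*np.sin(np.radians(k)),.054)) for k in A] for d in(-.0007,0,.0007)]],0)
    i=np.argmin(np.where(np.abs(A+8)<28,S,999)); m=(np.abs(A-A[i])<5); w=np.clip(130-S,0,None)*m
    return round((w*A).sum()/max(w.sum(),1e-6),2),S[::6].round().astype(int).tolist()
if __name__=="__main__":
    s,c=snap("side"); print("now",tab(s,c)); print("start",tab(cv2.imread("pics/side0.png"),c))
    k=cv2.imread("pics/g3.png")[5::10,5::10]; b=np.zeros_like(s); b[235:295,280:360]=k; print("g3",tab(b,c))
E
python3 tab.py
```

```text
now (np.float64(-5.21), [107, 114, 132, 116, 194, 212, 225, 224, 219, 120, 38, 10, 7, 145, 235, 240, 250, 220, 215, 232, 195, 202])
start (np.float64(-0.98), [112, 123, 144, 126, 195, 208, 223, 228, 212, 219, 193, 88, 25, 10, 66, 182, 224, 219, 211, 215, 198, 202])
g3 (np.float64(-2.34), [119, 130, 142, 115, 193, 212, 230, 226, 219, 229, 199, 91, 23, 9, 66, 183, 224, 217, 211, 218, 194, 198])
```

Threshold crossings give a tab centre of about −2.2° at the start and −7.3° now, so about 5° of travel. Another 4.5–5°.

jog_arm([
  {"fingers":0,"x":0,"y":-0.02,"z":0,"ax":0,"ay":0,"az":0.9},
  {"fingers":0,"x":0,"y":-0.02,"z":0,"ax":0,"ay":0,"az":0.9},
  {"fingers":0,"x":0,"y":-0.02,"z":0,"ax":0,"ay":0,"az":0.9},
  {"fingers":0,"x":0,"y":-0.02,"z":0,"ax":0,"ay":0,"az":0.9},
  {"fingers":0,"x":0,"y":0,"z":0,"ax":0,"ay":0,"az":0.9},
  {"fingers":0,"x":0,"y":0,"z":0,"ax":0,"ay":0,"az":0},
  {"fingers":0,"x":0,"y":0,"z":0,"ax":0,"ay":0,"az":0},
  {"fingers":0,"x":0,"y":0,"z":0,"ax":0,"ay":0,"az":0},
])

```text
t: 15.05
eef_pos: [0.529, -0.0427, 0.0965]
tool_rot: [0.0, 0.385, 0.923, 0.0]
contact_force: [-0.8, 2.2, -1.4]
gripper_width: 0.155
grasp_force: 97.7
```

```bash
sed -i 's/<5); w/<9); w/' tab.py; python3 st.py; python3 tab.py
```

```text
[ 0.529  -0.0427  0.0965] 134.72 [-0.78  2.18 -1.4 ] [ 0.591 -0.097  0.356] 0.4482997119496276
now (np.float64(-12.01), [116, 117, 134, 116, 194, 214, 227, 206, 46, 11, 28, 79, 208, 234, 233, 235, 219, 212, 208, 205, 192, 203])
start (np.float64(-2.07), [112, 123, 144, 126, 195, 208, 223, 228, 212, 219, 193, 88, 25, 10, 66, 182, 224, 219, 211, 215, 198, 202])
g3 (np.float64(-2.04), [119, 130, 142, 115, 193, 212, 230, 226, 219, 229, 199, 91, 23, 9, 66, 183, 224, 217, 211, 218, 194, 198])
```

The tab is now at −12.0°, up from −2.05°, so it has turned about 10°. Next: back off half the play and lift out.

jog_arm([
  {"fingers":0,"x":0,"y":0,"z":0,"ax":0,"ay":0,"az":-0.8},
  {"fingers":0,"x":0,"y":0,"z":0,"ax":0,"ay":0,"az":-0.8},
  {"fingers":0,"x":0,"y":0,"z":0,"ax":0,"ay":0,"az":-0.8},
  {"fingers":0,"x":0,"y":0,"z":0,"ax":0,"ay":0,"az":0},
  {"fingers":0,"x":0,"y":0,"z":0,"ax":0,"ay":0,"az":0},
  {"fingers":0,"x":0,"y":0,"z":-1,"ax":0,"ay":0,"az":0},
  {"fingers":0,"x":0,"y":0,"z":-1.5,"ax":0,"ay":0,"az":0},
  {"fingers":0,"x":0,"y":0,"z":-2,"ax":0,"ay":0,"az":0},
])

```text
t: 15.9
eef_pos: [0.5289, -0.0429, 0.1011]
tool_rot: [-0.0, 0.366, 0.931, -0.0]
contact_force: [0.0, 0.5, -1.4]
gripper_width: 0.152
grasp_force: 97.7
```

```bash
python3 st.py; python3 tab.py|head -1
```

```text
[ 0.5289 -0.0429  0.1011] 137.1 [ 0.01  0.46 -1.36] [ 0.007  0.033 -0.017] 0.4893369439704448
now (np.float64(-11.97), [115, 117, 132, 116, 194, 215, 231, 211, 48, 12, 27, 79, 208, 234, 234, 238, 231, 216, 206, 200, 190, 201])
```

jog_arm([
  {"fingers":0,"x":0,"y":0,"z":-4,"ax":0,"ay":0,"az":0},
  {"fingers":0,"x":0,"y":0,"z":-8,"ax":0,"ay":0,"az":0},
  {"fingers":0,"x":0,"y":0,"z":-14,"ax":0,"ay":0,"az":0},
  {"fingers":0,"x":0,"y":0,"z":-10,"ax":0,"ay":0,"az":0},
  {"fingers":0,"x":0,"y":0,"z":-4,"ax":0,"ay":0,"az":0},
  {"fingers":0,"x":0,"y":0,"z":0,"ax":0,"ay":0,"az":0},
  {"fingers":0,"x":0,"y":0,"z":0,"ax":0,"ay":0,"az":0},
  {"fingers":0,"x":0,"y":0,"z":0,"ax":0,"ay":0,"az":0},
])

```text
t: 16.75
eef_pos: [0.5286, -0.0428, 0.1406]
tool_rot: [-0.0, 0.366, 0.931, -0.0]
contact_force: [-0.7, -0.4, -0.9]
gripper_width: 0.149
grasp_force: 97.7
```

```bash
python3 st.py; python3 tab.py|head -1; python3 -c "
from h import *
plan([((.4668,.2677,.141),187.7,8)])"
```

```text
[ 0.5286 -0.0428  0.1406] 137.11 [-0.69 -0.37 -0.91] [-0.003 -0.024 -0.022] 0.5297403074479613
now (np.float64(-12.26), [117, 124, 139, 124, 194, 212, 228, 206, 47, 12, 34, 97, 210, 234, 230, 233, 223, 213, 205, 199, 193, 203])
0 {'x': np.float64(32.1), 'y': np.float64(23.2), 'z': np.float64(-0.1), 'az': np.float64(-6.32)}
0 {'x': np.float64(29.3), 'y': np.float64(26.6), 'z': np.float64(-0.1), 'az': np.float64(-6.32)}
0 {'x': np.float64(26.2), 'y': np.float64(29.6), 'z': np.float64(-0.1), 'az': np.float64(-6.32)}
0 {'x': np.float64(22.8), 'y': np.float64(32.3), 'z': np.float64(-0.1), 'az': np.float64(-6.32)}
0 {'x': np.float64(19.1), 'y': np.float64(34.7), 'z': np.float64(-0.1), 'az': np.float64(-6.32)}
0 {'x': np.float64(15.2), 'y': np.float64(36.5), 'z': np.float64(-0.1), 'az': np.float64(-6.32)}
0 {'x': np.float64(11.0), 'y': np.float64(38.0), 'z': np.float64(-0.1), 'az': np.float64(-6.32)}
0 {'x': np.float64(6.8), 'y': np.float64(39.0), 'z': np.float64(-0.1), 'az': np.float64(-6.32)}
```

jog_arm([
  {"fingers":0,"x":32,"y":23,"z":0,"ax":0,"ay":0,"az":-6.3},
  {"fingers":0,"x":29,"y":27,"z":0,"ax":0,"ay":0,"az":-6.3},
  {"fingers":0,"x":26,"y":30,"z":0,"ax":0,"ay":0,"az":-6.3},
  {"fingers":0,"x":23,"y":32,"z":0,"ax":0,"ay":0,"az":-6.3},
  {"fingers":0,"x":19,"y":35,"z":0,"ax":0,"ay":0,"az":-6.3},
  {"fingers":0,"x":15,"y":37,"z":0,"ax":0,"ay":0,"az":-6.3},
  {"fingers":0,"x":11,"y":38,"z":0,"ax":0,"ay":0,"az":-6.3},
  {"fingers":0,"x":7,"y":39,"z":0,"ax":0,"ay":0,"az":-6.3},
])

```text
t: 17.6
eef_pos: [0.4678, 0.2698, 0.1407]
tool_rot: [-0.0, -0.068, 0.998, -0.0]
contact_force: [0.2, -0.2, -1.7]
gripper_width: 0.153
grasp_force: 97.7
```

jog_arm([
  {"fingers":0,"x":0,"y":0,"z":0,"ax":0,"ay":0,"az":0},
  {"fingers":0,"x":0,"y":0,"z":0,"ax":0,"ay":0,"az":0},
  {"fingers":0,"x":0,"y":0,"z":0,"ax":0,"ay":0,"az":0},
  {"fingers":0,"x":0,"y":0,"z":0,"ax":0,"ay":0,"az":0},
  {"fingers":0,"x":0,"y":0,"z":0,"ax":0,"ay":0,"az":0},
  {"fingers":0,"x":0,"y":0,"z":0,"ax":0,"ay":0,"az":0},
  {"fingers":0,"x":0,"y":0,"z":0,"ax":0,"ay":0,"az":0},
  {"fingers":0,"x":0,"y":0,"z":0,"ax":0,"ay":0,"az":0},
])

```text
t: 18.4
eef_pos: [0.4685, 0.2683, 0.141]
tool_rot: [0.0, -0.065, 0.998, -0.0]
contact_force: [-0.2, 0.2, -1.1]
gripper_width: 0.154
grasp_force: 97.8
```

```bash
python3 st.py; python3 -c "
from h import *
plan([((.4668,.2677,.085),187.7,1)])"
```

```text
[0.4685 0.2683 0.141 ] 187.49 [-0.21  0.19 -1.12] [-0.019 -0.004 -0.002] 0.6731252674069829
0 {'x': np.float64(1.7), 'y': np.float64(-0.4), 'z': np.float64(56.0), 'az': np.float64(-0.21)}
```

jog_arm([
  {"fingers":0,"x":1,"y":-0.4,"z":10,"ax":0,"ay":0,"az":-0.2},
  {"fingers":0,"x":0.7,"y":0,"z":15,"ax":0,"ay":0,"az":0},
  {"fingers":0,"x":0,"y":0,"z":15,"ax":0,"ay":0,"az":0},
  {"fingers":0,"x":0,"y":0,"z":15,"ax":0,"ay":0,"az":0},
  {"fingers":0,"x":0,"y":0,"z":10,"ax":0,"ay":0,"az":0},
  {"fingers":0,"x":0,"y":0,"z":0,"ax":0,"ay":0,"az":0},
  {"fingers":0,"x":0,"y":0,"z":0,"ax":0,"ay":0,"az":0},
  {"fingers":0,"x":0,"y":0,"z":0,"ax":0,"ay":0,"az":0},
])

```text
t: 19.2
eef_pos: [0.4671, 0.2684, 0.0765]
tool_rot: [0.0, -0.067, 0.998, 0.0]
contact_force: [0.7, 0.7, -1.9]
gripper_width: 0.15
grasp_force: 97.8
```

jog_arm([
  {"fingers":0,"x":0,"y":0,"z":1.5,"ax":0,"ay":0,"az":0},
  {"fingers":0,"x":0,"y":0,"z":1.5,"ax":0,"ay":0,"az":0},
  {"fingers":0,"x":0,"y":0,"z":1.5,"ax":0,"ay":0,"az":0},
  {"fingers":0,"x":0,"y":0,"z":1.5,"ax":0,"ay":0,"az":0},
  {"fingers":0,"x":0,"y":0,"z":1,"ax":0,"ay":0,"az":0},
  {"fingers":0,"x":0,"y":0,"z":0,"ax":0,"ay":0,"az":0},
  {"fingers":0,"x":0,"y":0,"z":0,"ax":0,"ay":0,"az":0},
  {"fingers":0,"x":0,"y":0,"z":0,"ax":0,"ay":0,"az":0},
])

```text
t: 20.0
eef_pos: [0.4668, 0.2679, 0.069]
tool_rot: [0.0, -0.067, 0.998, 0.0]
contact_force: [0.9, 0.4, -1.8]
gripper_width: 0.15
grasp_force: 97.8
```

```bash
python3 st.py
```

```text
[0.4668 0.2679 0.069 ] 187.72 [ 0.88  0.39 -1.76] [-0.036  0.033  0.048] 0.587372821984497
```

Pins are entering cleanly. Lowering the remaining 12.5 mm.

jog_arm([
  {"fingers":0,"x":0,"y":0,"z":2,"ax":0,"ay":0,"az":0},
  {"fingers":0,"x":0,"y":0,"z":2.5,"ax":0,"ay":0,"az":0},
  {"fingers":0,"x":0,"y":0,"z":3,"ax":0,"ay":0,"az":0},
  {"fingers":0,"x":0,"y":0,"z":2.5,"ax":0,"ay":0,"az":0},
  {"fingers":0,"x":0,"y":0,"z":1.5,"ax":0,"ay":0,"az":0},
  {"fingers":0,"x":0,"y":0,"z":1,"ax":0,"ay":0,"az":0},
  {"fingers":0,"x":0,"y":0,"z":0.5,"ax":0,"ay":0,"az":0},
  {"fingers":0,"x":0,"y":0,"z":0,"ax":0,"ay":0,"az":0},
])

```text
t: 20.8
eef_pos: [0.4666, 0.2679, 0.0563]
tool_rot: [0.0, -0.067, 0.998, -0.0]
contact_force: [-2.2, -1.5, 4.5]
gripper_width: 0.152
grasp_force: 98.9
```

```bash
python3 st.py
```

```text
[0.4666 0.2679 0.0563] 187.72 [-2.17 -1.46  4.48] [-0.368  0.361 -0.002] 0.570610605825119
```

Seated, with contact felt. Releasing and retracting.

jog_arm([
  {"fingers":25,"x":0,"y":0,"z":0,"ax":0,"ay":0,"az":0},
  {"fingers":40,"x":0,"y":0,"z":0,"ax":0,"ay":0,"az":0},
  {"fingers":50,"x":0,"y":0,"z":0,"ax":0,"ay":0,"az":0},
  {"fingers":50,"x":0,"y":0,"z":0,"ax":0,"ay":0,"az":0},
  {"fingers":50,"x":0,"y":0,"z":0,"ax":0,"ay":0,"az":0},
  {"fingers":50,"x":0,"y":0,"z":0,"ax":0,"ay":0,"az":0},
  {"fingers":50,"x":0,"y":0,"z":-5,"ax":0,"ay":0,"az":0},
  {"fingers":50,"x":0,"y":0,"z":-10,"ax":0,"ay":0,"az":0},
])

```text
t: 21.6
eef_pos: [0.4663, 0.2676, 0.071]
tool_rot: [-0.001, -0.067, 0.998, -0.0]
contact_force: [0.5, -0.2, 0.6]
gripper_width: 0.585
grasp_force: 0.0
```

jog_arm([
  {"fingers":50,"x":0,"y":0,"z":-20,"ax":0,"ay":0,"az":0},
  {"fingers":50,"x":0,"y":0,"z":-20,"ax":0,"ay":0,"az":0},
  {"fingers":50,"x":0,"y":0,"z":-20,"ax":0,"ay":0,"az":0},
  {"fingers":50,"x":0,"y":0,"z":-20,"ax":0,"ay":0,"az":0},
  {"fingers":50,"x":0,"y":0,"z":-20,"ax":0,"ay":0,"az":0},
  {"fingers":50,"x":0,"y":0,"z":-10,"ax":0,"ay":0,"az":0},
  {"fingers":50,"x":0,"y":0,"z":0,"ax":0,"ay":0,"az":0},
  {"fingers":50,"x":0,"y":0,"z":0,"ax":0,"ay":0,"az":0},
])

```text
t: 22.4
eef_pos: [0.4666, 0.2675, 0.1807]
tool_rot: [-0.0, -0.067, 0.998, -0.0]
contact_force: [0.4, -0.6, -0.2]
gripper_width: 0.586
grasp_force: 0.0
```

```bash
python3 st.py; python3 tab.py|head -1; python3 -c "
from h import *
s,_=snap('side','end.png'); cv2.imwrite('pics/end2.png',cv2.resize(s[130:430,230:430],(533,600)*1))"
```

```text
[0.4666 0.2675 0.1807] 187.7 [ 0.36 -0.56 -0.21] [0.006 0.026 0.025] 0.7201854484131475
now (np.float64(-11.97), [111, 122, 141, 123, 195, 208, 224, 214, 47, 11, 27, 77, 209, 236, 232, 237, 230, 219, 212, 216, 198, 206])
```

View pics/end2.png

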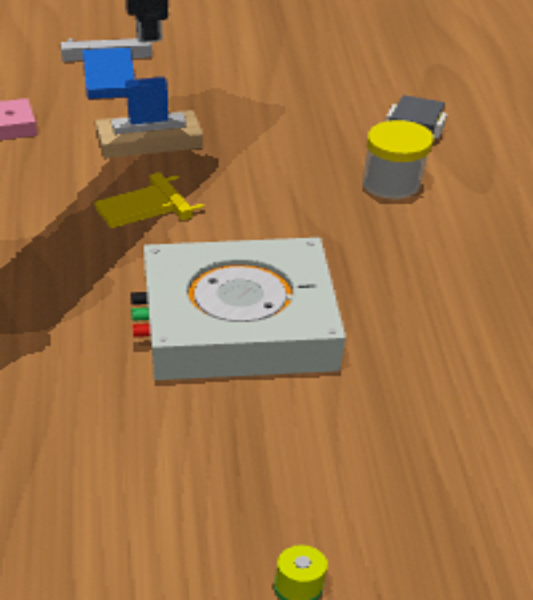

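The picture shows the spanner seated in its stand (149,105), the gripper clear of it, the ring turned and the tab moved 10° (290,297), and the bystanders untouched.

```bash
python3 -c "
from station import bot
print(bot.hand_in())"
```

```text
the job is handed in; nothing more can be done
None
```

The job is handed in: the ring is against the gasket and nipped up by about 10° of tab travel, and the spanner is back in its stand and released; the battery cell, jar and transformer were not touched, and it took about 22 s of the 64 s allowed.

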